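# Turn the upper divider panel of the stock-card stand

## Task

On the stock-card stand, two stiff divider panels lie on the right-hand card stack. With a fingertip, push the upper one (its tab is at the far end) up by its tab, over the spine rod, and press it down gently until it lies flat on the left-hand stack. Do not grip or fling it, leave the lower panel lying where it is, and leave the marker, the lotion bottle and the cream tube alone.

Things in the scene. Friction and masses are not known exactly. Their poses are not given: they have to be found in the camera images.
- stand: Low black desk stand for stock cards, fixed to the table. Base plate 180 mm (x) by 260 mm (y), 6 mm thick; origin at the centre of its underside. x runs along the spine away from the robot, y to the left, z up. A white card stack (top 52 mm above the table, 164 mm long) lies 18 to 100 mm to either side of the spine.
- spine (a point): Middle of the stand's spine rod (5 mm steel, along the stand's x axis), 56 mm above the table; both panels swing about this rod. End brackets at 86 mm to either side carry it.
- upper_panel (a joint): Angle of the upper panel about the spine rod: 0 flat on the right (-y of the stand), pi/2 upright, pi flat on the left, with a stop at both ends. Starts between 0.03 and 0.30. The hinge is stiff: the panel stays at any angle it is left at and takes about 0.3 to 1.5 N at its tab to move. It is a grey plate 3 mm thick, 160 mm along the spine, reaching 105 mm from the rod.
- upper_panel_tab (a point): Centre of the upper panel's tab, 120 mm from the rod and 45 mm beyond the spine's middle (stand +x). The tab, 50 mm along the spine, stands out 105 to 135 mm from the rod; below it is free space down to the base plate. Axes turn with the panel: -y from rod to tab, z up at angle 0. The plate's mid-plane lies 2 mm on the +z side of the rod's axis.
- lower_panel (a joint): Angle of the lower panel, an equal plate on the same rod beneath the upper one; lies flat on the right at 0 and is to stay there.
- lower_panel_tab (a point): Centre of the lower panel's tab: same size, also 120 mm from the rod, but 45 mm to the near side of the spine's middle (stand -x, towards the robot).
- marker: Marker pen lying loose on the table to the right of the stand, 135 mm long (along its own y), 17 mm thick; origin under its middle.
- lotion: White lotion bottle with black pump, standing loose to the left of the stand, 70 mm wide, 200 mm tall; origin under its centre.
- cream: White cream tube with dark cap lying loose beyond the stand to the left, 150 mm long (along its own y), 39 mm thick; origin under its middle.

How it is judged (in metres and radians):
On the way:
1. the upper panel is brought up past upright (value of joint upper_panel above 1.7 rad), for 0.1 s.
At the end, for the whole second after the job is handed in: The upper panel lies flat on the left stack (within 0.07 rad, about 9 mm at the tab) and is at rest; the lower panel still lies on the right (within 0.06 rad); marker, lotion bottle and cream tube are within 20 mm of where they stood (value of joint upper_panel above 3.07 rad and velocity of joint upper_panel below 0.1 rad/s and value of joint lower_panel below 0.06 rad and distance of each of marker, lotion, cream from where it was at the start of the episode below 0.02 m); the robot touches nothing.
It fails at once if the lower panel is raised more than 0.12 rad (value of joint lower_panel above 0.12 rad).
It fails at once if the upper panel is flung (faster than 4 rad/s) (velocity of joint upper_panel above 4 rad/s).
It fails at once if the upper panel is gripped or pressed hard (more than 30 N from the fingers) (contact force between the fingers and upper_panel above 30 N).
It fails at once if the marker, lotion bottle or cream tube is pushed away or lifted (distance of any of marker, lotion, cream from where it was at the start of the episode above 0.03 m or angle between lotion's own z axis and vertical above 0.4 rad).
It also fails if it takes over 48 s, if anything falls off the work surface, if the arm or the gripper's body presses on something with over 40 N, if the wrist force passes 120 N, or if a joint passes its speed limit or range.

## Robot

A 6-joint arm with a two-finger parallel gripper is mounted at the origin on a cart in front of the work surface, level with it; the furniture and walls round the work are solid. World frame = base frame: x ahead of the robot, y to its left, z up, the work surface at z = 0. Lengths are in m, angles in degrees, forces in N, time in s.
With the tool pointing down it reaches from about 0.375 to 0.9 m from the base axis. Payload 3.1 kg.
Tool frame: the origin (TCP) lies between the finger pads; the fingertips stand 11 mm ahead of it and the grasp point (between the pads) lies 8 mm behind it; z points along the fingers, y is the line along which they close (so a half turn about z gives the same grasp; the last joint's range is limited). The gripper opens to 87 mm and grips with 3 to 60 N. Pads are 19 mm wide; open, the fingers measure 117 mm over their backs; the gripper's body (75 mm by 190 mm) begins 51 mm behind the grasp point.
Start: joints at [53.657, 30.224, 82.088, -0, 67.689, -10.227], TCP at [0.275, 0.561, 0.234] pointing down, gripper open.
Joint ranges: [-176.69, 176.69], [-43.24, 126.21], [12.49, 139.97], [-82, 262], [0, 151.66], [-163.58, 163.58]. Speed limits (degrees/s): [159.86, 159.86, 180, 180, 180, 180].

## Interface

Orientations are given as a 3x3 rotation matrix whose columns are the frame's x, y, z axes.
In Python, from rig import bot gives the robot as it stands.
- The arm moves only by the tool apply_moves, never from a script. Its argument "steps" is a list that holds one entry, the list of rows, each a list of 7 numbers: the shift along the tool's x, y, z in cm, then the turn, a rotation vector about the tool's x, y, z in degrees, then the gripper command: -1 is shut, 1 is fully open, values between are in proportion. In form: [[[dx, dy, dz, rx, ry, rz, jaw], ...]]. A call has 1 to 20 rows; each row is the pose to reach, as a shift and turn from the pose commanded when the call began, along the tool's axes at that moment; what a row does not reach only later rows make up. A row lasts 1/8 s, in which the tool goes at most 62.5 mm and 10.7 degrees, less where a joint would pass 70% of its speed; a pose out of reach is approached as far as the arm can. A call with a gripper value outside its range is refused whole. The fingers move at their own pace and stop on an object; the grip force is fixed at half the most. Time passes only in rows, so rows that repeat a pose let the fingers close. It gives the time, the measured TCP pose, the force, the opening and the grip force at its end, in the units of the state.
- bot.read_state(): the state, without advancing time (a new reading comes with each control period).
- bot.capture(name): name is "side" or "top"; returns the picture (400x640x3 uint8, blue, green, red); there is no depth.
- bot.camera_model(name): a dict with "intrinsics" (3x3 intrinsics, pixels), "R" (3x3) and "t" (3): a world point X has camera coordinates R X + t. Camera axes: x right, y down, z forward; pixel columns grow to the right and rows downward; lengths in m; the calibration is good to about 2 mm. A picture is of the moment at which its call begins. camera_model takes no time and is no camera call.
- bot.hand_in(): hands the job in; it is judged then, once.
The state is a dict: "time_s": time; "joint_positions": joint angles; "qvel": joint speeds; "tau": joint torques, N m; "position": TCP position; "tcp_rot": TCP orientation; "force": force on the tool from outside, world axes, zero at the start; "moment": the same for the moment, N m; "opening": opening from 0.0 (shut) to 1.0 (fully open); "grasp_force": force on a finger pad.
Only numpy, scipy, OpenCV 4.12 (cv2) and the standard library are available. Lean on these libraries where they do the work, as an engineer would, in place of code of your own. Each camera call takes 0.05 s, during which the arm holds its last target. There are 200 camera calls.

## Working session

There is one attempt and no reset: what is moved stays moved. The work goes in short steps, Python scripts to look and compute and a tool call to move; the robot and the scene stay as the last step left them, time stands still between calls to the robot, and variables do not carry over. Pictures are saved under pics/ and viewed, at most 10 in all, crops included, and the job is handed in when it is done.

Besides the shell and the picture viewer there is one more tool, called after "Request:" as a command line: name --argument value ..., lists and objects as JSON in quotes. apply_moves: Moves the arm, as the interface text tells. Its arguments: {"type":"object","properties":{"steps":{"type":"array","items":{"type":"array","items":{"type":"array","items":{"type":"number"}}}}},"required":["steps"]}

```bash
mkdir -p pics; python3 - <<'E'
from rig import bot
import cv2,numpy as np
for n in("top","side"):
    cv2.imwrite(f"pics/{n}0.png",bot.capture(n)); m=bot.camera_model(n)
    R=np.array(m["R"]);t=np.array(m["t"]);print(n,np.array(m["intrinsics"]).round(1).tolist(),R.round(4).tolist(),(-R.T@t).round(3))
s=bot.read_state();print(s["time_s"],s["position"],np.round(s["tcp_rot"],3).tolist())
E
```

```text
top [[479.2, 0.0, 322.0], [0.0, 479.2, 189.7], [0.0, 0.0, 1.0]] [[0.0254, -0.9997, 0.0023], [-0.9887, -0.0255, -0.1476], [0.1476, 0.0015, -0.989]] [0.377 0.107 1.306]
side [[447.6, 0.0, 322.5], [0.0, 447.6, 197.3], [0.0, 0.0, 1.0]] [[0.9998, 0.0069, -0.0181], [-0.012, -0.5154, -0.8569], [-0.0152, 0.8569, -0.5152]] [ 0.584 -0.893  0.702]
0.1 [0.27471734 0.56068369 0.23268717] [[-0.898, 0.44, -0.001], [0.44, 0.898, -0.002], [0.0, -0.002, -1.0]]
```

View pics/top0.png

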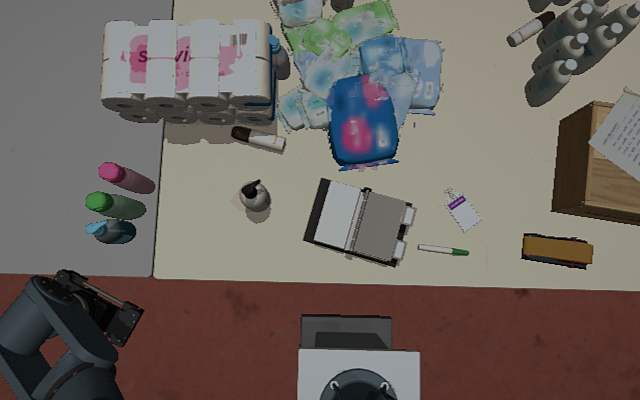

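View pics/side0.png

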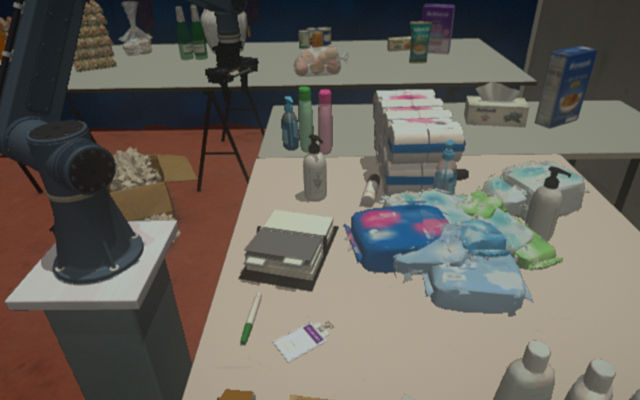

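The top view shows the stand at about (360,222), with the far (upper) tab near (410,215) and the near tab at (401,250). The marker is at (443,250), the lotion at (255,195) and the cream at (258,138). Next I'll zoom in on the stand.

```bash
python3 - <<'E'
import cv2,numpy as np
a=cv2.imread("pics/top0.png")[165:275,295:425];b=cv2.imread("pics/side0.png")[200:295,235:345]
a=cv2.resize(a,None,fx=4,fy=4,interpolation=cv2.INTER_CUBIC);b=cv2.resize(b,(400,440*95*110//(110*110)),interpolation=cv2.INTER_CUBIC) if 0 else cv2.resize(b,None,fx=2.5,fy=2.5,interpolation=cv2.INTER_CUBIC)
o=np.zeros((440,800,3),np.uint8);o[:,:520]=a;o[:b.shape[0],525:525+b.shape[1]]=b
cv2.imwrite("pics/crop0.png",o)
E
```

```text
(no output)
```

View pics/crop0.png

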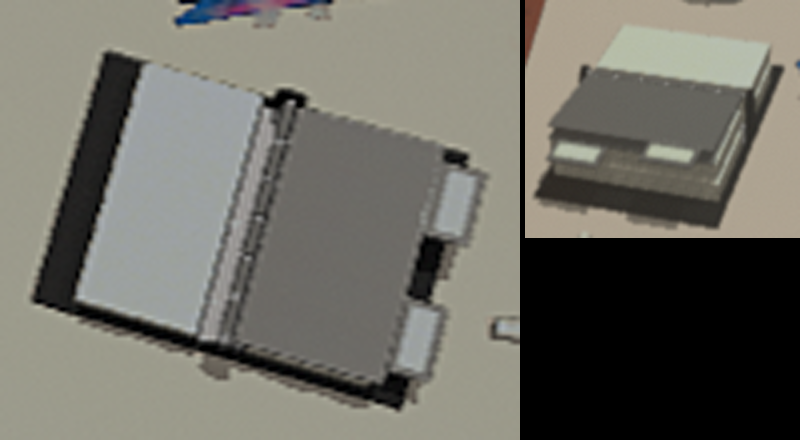

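The crop shows white tabs at the panel's right edge: the far one at full-image (409.5,216), the near one at (400,250). The spine brackets are at (367,189) and (350.5,251).

```bash
cat >h.py <<'E'
from rig import bot
import numpy as np,cv2
def cam(n):
    m=bot.camera_model(n);return [np.array(m[k]) for k in("intrinsics","R","t")]
def plane(n,uv,z):
    K,R,t=cam(n);c=-R.T@t;d=R.T@np.linalg.solve(K,[*uv,1]);return c+d*(z-c[2])/d[2]
def tri(uv1,uv2):
    P=[K@np.c_[R,t] for K,R,t in(cam("top"),cam("side"))]
    X=cv2.triangulatePoints(*P,np.array(uv1,float),np.array(uv2,float))[:,0];return X[:3]/X[3]
E
python3 - <<'E'
from h import *
B=[plane("top",p,.006) for p in((322,177.5),(303.25,240),(395,267))]
print("base",np.round(B,3).tolist(),np.linalg.norm(B[0]-B[1]),np.linalg.norm(B[1]-B[2]),"ctr",(B[0]+B[2])/2)
f,n=plane("top",(367,189.3),.056),plane("top",(350.5,251),.056)
print("spine",f,n,"mid",(f+n)/2,np.linalg.norm(f-n))
d=B[0]-B[1];print("yaw",np.degrees(np.arctan2(d[1],d[0])));d=f-n;print("yaw",np.degrees(np.arctan2(d[1],d[0])));d=B[1]-B[2];print("yaw",np.degrees(np.arctan2(d[1],d[0]))-90)
print("uptab",tri((409.5,216.2),(292.2,261.2)),"lowtab",tri((399.8,250),(255.4,261.2)))
print("marker",plane("top",(418,246),.009),plane("top",(469,253),.009),"lotion",plane("top",(255,203),.05),plane("top",(250,187),.2))
E
```

```text
base [[0.605, 0.109, 0.006], [0.432, 0.156, 0.006], [0.367, -0.092, 0.006]] 0.17858660212769176 0.25646158105942124 ctr [0.48581496 0.00849739 0.006     ]
spine [ 0.56763099 -0.01023431  0.056     ] [0.40508501 0.03059402 0.056     ] mid [0.486358   0.01017985 0.056     ] 0.16759519556993727
yaw -15.010315568601186
yaw -14.099868010310603
yaw -14.842069185548752
uptab [ 0.4990351  -0.11898914  0.07270791] lowtab [ 0.41253131 -0.09672527  0.0556913 ]
marker [ 0.42409987 -0.15357631  0.009     ] [ 0.4089073  -0.29044073  0.009     ] lotion [0.52439953 0.28415343 0.05      ] [0.5440763  0.27633274 0.2       ]
```

The measurements agree: the stand is at (0.486, 0.009) with yaw −14.8°, and the upper tab's angle is about 0.12. My plan is to shut the fingers, tilt 45° towards stand +y, slip the tip under the upper tab from outside, then sweep it over.

```bash
cat >>h.py <<'E'
from scipy.spatial.transform import Rotation as Ro
O=np.array([.486,.0095,0]);S=Ro.from_euler("z",-14.8,degrees=True).as_matrix()
def go(x,y,z,tilt=45,show=True):
    "fingertip target in stand frame (mm), tilt from vertical -> shift cm, rotvec deg in the tool axes"
    s=bot.read_state();R0=np.array(s["tcp_rot"]);p0=np.array(s["position"])
    a=np.radians(tilt);zz=S@[0,np.sin(a),-np.cos(a)];yy=S@[1.,0,0];R=np.c_[np.cross(yy,zz),yy,zz]
    p=O+S@(np.array([x,y,z])/1000)-.011*zz
    print((x,y,z,tilt),"TCP",p.round(3),"cm",(R0.T@(p-p0)*100).round(2),"rot",Ro.from_matrix(R0.T@R).as_rotvec(degrees=True).round(1))
def now():
    s=bot.read_state();R=np.array(s["tcp_rot"]);tip=np.array(s["position"])+.011*R[:,2]
    print("t",s["time_s"],"tip stand mm",(S.T@(tip-O)*1000).round(1),"tilt",np.degrees(np.arccos(-R[2,2])).round(1),"F",np.round(S.T@s["force"],1))
E
python3 -c "
from h import *
now();go(45,-230,220);go(45,-185,30)"
```

```text
t 0.1 tip stand mm [-345.1  478.9  221.7] tilt 0.1 F [-0.1 -0.9 -0. ]
(45, -230, 220, 45) TCP [ 0.469 -0.232  0.228] cm [-52.31 -62.62   0.59] rot [-30.9  37.6  74.3]
(45, -185, 30, 45) TCP [ 0.48  -0.188  0.038] cm [-51.44 -58.17  19.58] rot [-30.9  37.6  74.3]
```

Request:
apply_moves --steps '[[[0, 0, -10, 0, 0, 0, -1], [0, 0, -10, 0, 0, 0, -1], [-52.3, -62.6, -10, -30.9, 37.6, 74.3, -1], [-52.3, -62.6, -10, -30.9, 37.6, 74.3, -1], [-52.3, -62.6, -10, -30.9, 37.6, 74.3, -1], [-52.3, -62.6, -10, -30.9, 37.6, 74.3, -1], [-52.3, -62.6, -10, -30.9, 37.6, 74.3, -1], [-52.3, -62.6, -10, -30.9, 37.6, 74.3, -1], [-52.3, -62.6, -10, -30.9, 37.6, 74.3, -1], [-52.3, -62.6, -10, -30.9, 37.6, 74.3, -1], [-52.3, -62.6, -10, -30.9, 37.6, 74.3, -1], [-52.3, -62.6, -10, -30.9, 37.6, 74.3, -1], [-52.3, -62.6, -10, -30.9, 37.6, 74.3, -1], [-52.3, -62.6, -10, -30.9, 37.6, 74.3, -1], [-52.3, -62.6, -10, -30.9, 37.6, 74.3, -1], [-52.3, -62.6, -10, -30.9, 37.6, 74.3, -1], [-52.3, -62.6, -10, -30.9, 37.6, 74.3, -1], [-52.3, -62.6, -10, -30.9, 37.6, 74.3, -1]]]'

```text
time_s: 2.35
position: [0.4686, -0.2292, 0.3337]
tcp_rot: [[0.179, 0.967, 0.18], [0.682, -0.254, 0.686], [0.709, -0.0, -0.705]]
force: [-0.2, 0.0, 0.4]
opening: 0.003
grasp_force: 0.0
```

```bash
python3 -c "
from h import *
now();go(45,-200,120);go(45,-185,30);go(45,-117,30);print(bot.read_state()['joint_positions'])"
```

```text
t 2.35 tip stand mm [  44.2 -227.4  325.9] tilt 45.2 F [-0.2 -0.   0.4]
(45, -200, 120, 45) TCP [ 0.476 -0.203  0.128] cm [-12.66   0.09  16.47] rot [-0.1 -0.2  0. ]
(45, -185, 30, 45) TCP [ 0.48  -0.188  0.038] cm [-17.99   0.09  23.88] rot [-0.1 -0.2  0. ]
(45, -117, 30, 45) TCP [ 0.498 -0.123  0.038] cm [-13.19   0.1   28.7 ] rot [-0.1 -0.2  0. ]
[-56.73756149  27.34650531  85.12718204  32.30802844  99.73076534
 -45.8337879 ]
```

Request:
apply_moves --steps '[[[-6.3, 0.1, 8.2, 0, 0, 0, -1], [-12.7, 0.1, 16.5, 0, 0, 0, -1], [-12.7, 0.1, 16.5, 0, 0, 0, -1], [-12.7, 0.1, 16.5, 0, 0, 0, -1], [-12.7, 0.1, 16.5, 0, 0, 0, -1], [-18.0, 0.1, 23.9, 0, 0, 0, -1], [-18.0, 0.1, 23.9, 0, 0, 0, -1], [-18.0, 0.1, 23.9, 0, 0, 0, -1], [-18.0, 0.1, 23.9, 0, 0, 0, -1]]]'

```text
time_s: 3.48
position: [0.4823, -0.1921, 0.0395]
tcp_rot: [[0.178, 0.967, 0.184], [0.685, -0.256, 0.683], [0.707, 0.005, -0.707]]
force: [-0.1, -0.5, -0.5]
opening: 0.003
grasp_force: 0.0
```

```bash
python3 -c "
from h import *
now();go(45,-117,30)
a=bot.capture('top')[165:275,295:485];b=bot.capture('side')[190:300,200:390]
o=np.vstack([a,b]);cv2.imwrite('pics/c1.png',cv2.resize(np.hstack([a,b]),None,fx=2.1,fy=2.1,interpolation=3))"
```

```text
t 3.475 tip stand mm [  48.  -188.    31.7] tilt 45.0 F [ 0.  -0.5 -0.5]
(45, -117, 30, 45) TCP [ 0.498 -0.123  0.038] cm [ 4.9  -0.3   5.14] rot [0.2 0.  0.2]
```

View pics/c1.png

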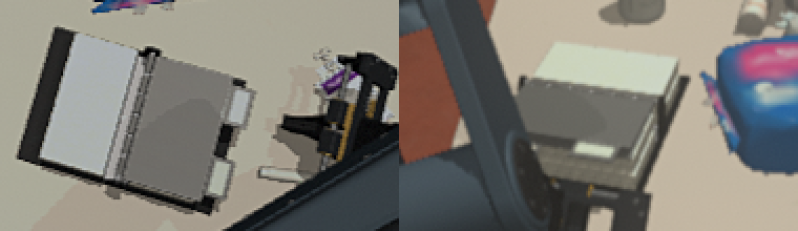

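The picture shows the shut fingertip at about (283,122) in the crop, outside the far tab at (239,107) and in line with it. The marker is clear. Inserting now.

Request:
apply_moves --steps '[[[1.6, -0.3, 1.7, 0, 0, 0, -1], [3.2, -0.3, 3.4, 0, 0, 0, -1], [4.1, -0.3, 4.3, 0, 0, 0, -1], [4.9, -0.3, 5.1, 0, 0, 0, -1], [4.9, -0.3, 5.1, 0, 0, 0, -1], [4.9, -0.3, 5.1, 0, 0, 0, -1]]]'

```text
time_s: 4.32
position: [0.4966, -0.122, 0.0359]
tcp_rot: [[0.18, 0.967, 0.182], [0.683, -0.256, 0.684], [0.708, 0.002, -0.706]]
force: [0.3, -0.0, 0.2]
opening: 0.006
grasp_force: 0.0
```

```bash
python3 -c "
from h import *
now();go(45,-117,60);go(45,-117,80)
# arc plan: panel underside at angle th, tip contact radius r
for y,z in((-115,60),(-115,85),(-110,110),(-98,130),(-80,150),(-55,165)): go(45,y,z)"
```

```text
t 4.325 tip stand mm [  43.8 -116.6   28.1] tilt 45.1 F [0.3 0.1 0.2]
(45, -117, 60, 45) TCP [ 0.498 -0.123  0.068] cm [ 2.23  0.12 -2.28] rot [ 0.1 -0.1  0.1]
(45, -117, 80, 45) TCP [ 0.498 -0.123  0.088] cm [ 3.65  0.12 -3.69] rot [ 0.1 -0.1  0.1]
(45, -115, 60, 45) TCP [ 0.498 -0.121  0.068] cm [ 2.37  0.12 -2.14] rot [ 0.1 -0.1  0.1]
(45, -115, 85, 45) TCP [ 0.498 -0.121  0.093] cm [ 4.14  0.13 -3.9 ] rot [ 0.1 -0.1  0.1]
(45, -110, 110, 45) TCP [ 0.499 -0.116  0.118] cm [ 6.27  0.13 -5.32] rot [ 0.1 -0.1  0.1]
(45, -98, 130, 45) TCP [ 0.502 -0.104  0.138] cm [ 8.53  0.13 -5.88] rot [ 0.1 -0.1  0.1]
(45, -80, 150, 45) TCP [ 0.507 -0.087  0.158] cm [11.22  0.13 -6.02] rot [ 0.1 -0.1  0.1]
(45, -55, 165, 45) TCP [ 0.513 -0.063  0.173] cm [14.04  0.14 -5.31] rot [ 0.1 -0.1  0.1]
```

```bash
python3 -c "
from h import *
for y,z in((-114,82),(-106,108),(-90,133),(-73,148),(-53,158),(-30,165),(-7,167)): go(45,y,z)"
```

```text
(45, -114, 82, 45) TCP [ 0.498 -0.12   0.09 ] cm [ 4.    0.12 -3.62] rot [ 0.1 -0.1  0.1]
(45, -106, 108, 45) TCP [ 0.5   -0.112  0.116] cm [ 6.41  0.13 -4.89] rot [ 0.1 -0.1  0.1]
(45, -90, 133, 45) TCP [ 0.505 -0.097  0.141] cm [ 9.31  0.13 -5.52] rot [ 0.1 -0.1  0.1]
(45, -73, 148, 45) TCP [ 0.509 -0.08   0.156] cm [11.57  0.13 -5.38] rot [ 0.1 -0.1  0.1]
(45, -53, 158, 45) TCP [ 0.514 -0.061  0.166] cm [13.69  0.14 -4.67] rot [ 0.1 -0.1  0.1]
(45, -30, 165, 45) TCP [ 0.52  -0.039  0.173] cm [15.81  0.14 -3.54] rot [ 0.1 -0.1  0.1]
(45, -7, 167, 45) TCP [ 0.526 -0.016  0.175] cm [17.58  0.14 -2.05] rot [ 0.1 -0.1  0.1]
```

Request:
apply_moves --steps '[[[0.7, 0.1, -0.7, 0, 0, 0, -1], [1.5, 0.1, -1.5, 0, 0, 0, -1], [2.2, 0.1, -2.3, 0, 0, 0, -1], [2.2, 0.1, -2.3, 0, 0, 0, -1]]]'

```text
time_s: 4.82
position: [0.4974, -0.123, 0.069]
tcp_rot: [[0.179, 0.967, 0.183], [0.684, -0.256, 0.684], [0.708, 0.003, -0.707]]
force: [-0.3, 0.3, -0.0]
opening: 0.008
grasp_force: 0.0
```

```bash
python3 -c "
from h import *
now()
for y,z in((-114,82),(-106,108),(-90,133),(-73,148),(-53,158),(-30,165),(-7,167)): go(45,y,z)
a=bot.capture('top')[165:275,295:485];b=bot.capture('side')[190:300,200:390]
cv2.imwrite('pics/c2.png',cv2.resize(np.hstack([a,b]),None,fx=2.1,fy=2.1,interpolation=3))"
```

```text
t 4.825 tip stand mm [  44.9 -117.4   61.2] tilt 45.0 F [-0.3  0.2 -0. ]
(45, -114, 82, 45) TCP [ 0.498 -0.12   0.09 ] cm [ 1.71  0.02 -1.23] rot [ 0.1 -0.   0.1]
(45, -106, 108, 45) TCP [ 0.5   -0.112  0.116] cm [ 4.11  0.02 -2.5 ] rot [ 0.1 -0.   0.1]
(45, -90, 133, 45) TCP [ 0.505 -0.097  0.141] cm [ 7.01  0.03 -3.13] rot [ 0.1 -0.   0.1]
(45, -73, 148, 45) TCP [ 0.509 -0.08   0.156] cm [ 9.28  0.03 -2.99] rot [ 0.1 -0.   0.1]
(45, -53, 158, 45) TCP [ 0.514 -0.061  0.166] cm [11.4   0.04 -2.28] rot [ 0.1 -0.   0.1]
(45, -30, 165, 45) TCP [ 0.52  -0.039  0.173] cm [13.52  0.04 -1.15] rot [ 0.1 -0.   0.1]
(45, -7, 167, 45) TCP [ 0.526 -0.016  0.175] cm [15.28  0.04  0.34] rot [ 0.1 -0.   0.1]
```

View pics/c2.png

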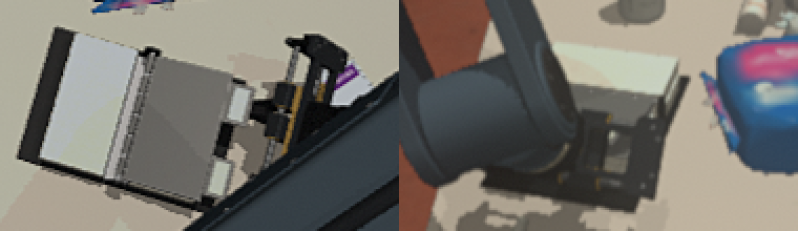

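The far tab, at (240,103) in the crop, now lies over the fingertip. The lower tab is where it was. Lifting on.

Request:
apply_moves --steps '[[[0.9, 0, -0.6, 0, 0, 0, -1], [1.7, 0, -1.2, 0, 0, 0, -1], [2.9, 0, -1.9, 0, 0, 0, -1], [4.1, 0, -2.5, 0, 0, 0, -1], [5.6, 0, -2.9, 0, 0, 0, -1], [7.0, 0, -3.1, 0, 0, 0, -1], [7.0, 0, -3.1, 0, 0, 0, -1]]]'

```text
time_s: 5.8
position: [0.5042, -0.095, 0.1405]
tcp_rot: [[0.178, 0.967, 0.182], [0.683, -0.254, 0.685], [0.708, 0.002, -0.706]]
force: [-0.2, 0.7, 0.1]
opening: 0.003
grasp_force: 0.0
```

```bash
python3 -c "
from h import *
now()
for y,z in((-73,148),(-53,158),(-30,165),(-7,167),(14,165),(34,160)): go(45,y,z)
a=bot.capture('top')[165:275,295:485];b=bot.capture('side')[190:300,200:390]
cv2.imwrite('pics/c3.png',cv2.resize(np.hstack([a,b]),None,fx=2.1,fy=2.1,interpolation=3))"
```

```text
t 5.8 tip stand mm [ 44.3 -88.6 132.7] tilt 45.1 F [-0.4  0.7  0.1]
(45, -73, 148, 45) TCP [ 0.509 -0.08   0.156] cm [2.19 0.07 0.03] rot [ 0.  -0.1  0.1]
(45, -53, 158, 45) TCP [ 0.514 -0.061  0.166] cm [4.31 0.08 0.74] rot [ 0.  -0.1  0.1]
(45, -30, 165, 45) TCP [ 0.52  -0.039  0.173] cm [6.43 0.08 1.87] rot [ 0.  -0.1  0.1]
(45, -7, 167, 45) TCP [ 0.526 -0.016  0.175] cm [8.19 0.08 3.36] rot [ 0.  -0.1  0.1]
(45, 14, 165, 45) TCP [0.531 0.004 0.173] cm [9.53 0.09 4.99] rot [ 0.  -0.1  0.1]
(45, 34, 160, 45) TCP [0.536 0.023 0.168] cm [10.59  0.09  6.76] rot [ 0.  -0.1  0.1]
```

View pics/c3.png

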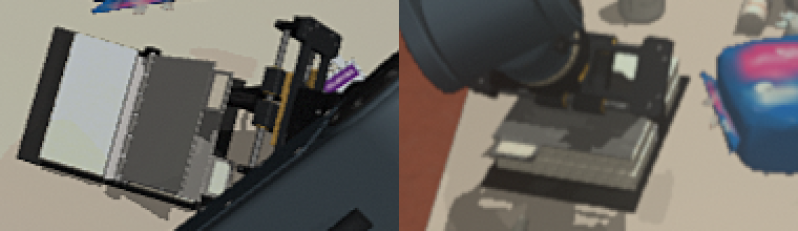

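The upper panel is up at about 45°: its edge has shifted in and the tab is at (220,88) in the crop. The lower panel lies flat with its tab at (517,149). I'll carry on past upright.

Request:
apply_moves --steps '[[[1.1, 0.1, 0, 0, 0, 0, -1], [2.2, 0.1, 0, 0, 0, 0, -1], [3.3, 0.1, 0.4, 0, 0, 0, -1], [4.3, 0.1, 0.7, 0, 0, 0, -1], [5.4, 0.1, 1.3, 0, 0, 0, -1], [6.4, 0.1, 1.9, 0, 0, 0, -1], [7.3, 0.1, 2.6, 0, 0, 0, -1], [8.2, 0.1, 3.4, 0, 0, 0, -1], [8.9, 0.1, 4.2, 0, 0, 0, -1], [9.5, 0.1, 5.0, 0, 0, 0, -1], [10.1, 0.1, 5.9, 0, 0, 0, -1], [10.6, 0.1, 6.8, 0, 0, 0, -1], [10.6, 0.1, 6.8, 0, 0, 0, -1]]]'

```text
time_s: 7.52
position: [0.536, 0.0238, 0.1661]
tcp_rot: [[0.18, 0.967, 0.18], [0.682, -0.254, 0.685], [0.709, -0.0, -0.706]]
force: [0.8, 1.2, -0.2]
opening: 0.006
grasp_force: 0.0
```

```bash
python3 -c "
from h import *
now()
for y,z in((52,150),(70,138),(86,122),(97,105),(105,88),(110,75),(112,66)): go(45,y,z)
a=bot.capture('top')[165:275,295:485];b=bot.capture('side')[190:300,200:390]
cv2.imwrite('pics/c4.png',cv2.resize(np.hstack([a,b]),None,fx=2.1,fy=2.1,interpolation=3))"
```

```text
t 7.525 tip stand mm [ 44.7  34.4 158.3] tilt 45.1 F [ 0.5  1.3 -0.2]
(45, 52, 150, 45) TCP [0.541 0.041 0.158] cm [0.65 0.03 1.84] rot [-0.1 -0.1  0. ]
(45, 70, 138, 45) TCP [0.545 0.058 0.146] cm [1.07 0.03 3.96] rot [-0.1 -0.1  0. ]
(45, 86, 122, 45) TCP [0.549 0.074 0.13 ] cm [1.07 0.04 6.22] rot [-0.1 -0.1  0. ]
(45, 97, 105, 45) TCP [0.552 0.084 0.113] cm [0.64 0.04 8.2 ] rot [-0.1 -0.1  0. ]
(45, 105, 88, 45) TCP [0.554 0.092 0.096] cm [-0.    0.04  9.97] rot [-0.1 -0.1  0. ]
(45, 110, 75, 45) TCP [0.556 0.097 0.083] cm [-0.57  0.04 11.24] rot [-0.1 -0.1  0. ]
(45, 112, 66, 45) TCP [0.556 0.099 0.074] cm [-1.07  0.04 12.01] rot [-0.1 -0.1  0. ]
```

View pics/c4.png

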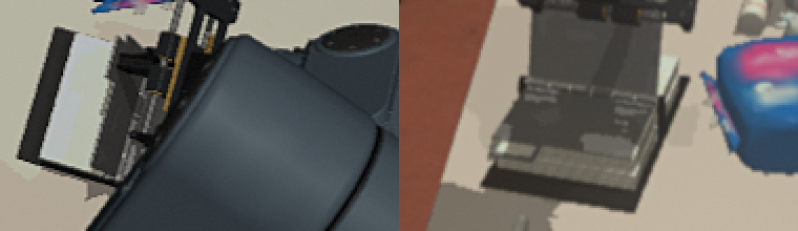

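The panel is past upright at about 112°, and the lower panel is still flat. Now I'll sweep it down to the left.

Request:
apply_moves --steps '[[[0.3, 0, 0.9, 0, 0, 0, -1], [0.7, 0, 1.8, 0, 0, 0, -1], [0.9, 0, 2.9, 0, 0, 0, -1], [1.1, 0, 4.0, 0, 0, 0, -1], [1.1, 0, 5.1, 0, 0, 0, -1], [1.1, 0, 6.2, 0, 0, 0, -1], [0.9, 0, 7.2, 0, 0, 0, -1], [0.6, 0, 8.2, 0, 0, 0, -1], [0.3, 0, 9.1, 0, 0, 0, -1], [0, 0, 10.0, 0, 0, 0, -1], [-0.3, 0, 10.6, 0, 0, 0, -1], [-0.6, 0, 11.2, 0, 0, 0, -1], [-0.6, 0, 11.2, 0, 0, 0, -1]]]'

```text
time_s: 9.25
position: [0.5555, 0.0955, 0.0826]
tcp_rot: [[0.18, 0.967, 0.181], [0.682, -0.255, 0.685], [0.708, 0.0, -0.706]]
force: [0.2, 0.4, 0.2]
opening: 0.004
grasp_force: 0.0
```

```bash
python3 -c "
from h import *
now()
for y,z in((111,70),(112,66),(112,63),(112,61),(112,59),(112,57)): go(45,y,z)"
```

```text
t 9.25 tip stand mm [ 45.2 108.7  74.9] tilt 45.1 F [0.1 0.4 0.2]
(45, 111, 70, 45) TCP [0.556 0.098 0.078] cm [-0.18 -0.02  0.51] rot [ 0.  -0.1  0. ]
(45, 112, 66, 45) TCP [0.556 0.099 0.074] cm [-0.39 -0.02  0.86] rot [ 0.  -0.1  0. ]
(45, 112, 63, 45) TCP [0.556 0.099 0.071] cm [-0.61 -0.02  1.07] rot [ 0.  -0.1  0. ]
(45, 112, 61, 45) TCP [0.556 0.099 0.069] cm [-0.75 -0.02  1.21] rot [ 0.  -0.1  0. ]
(45, 112, 59, 45) TCP [0.556 0.099 0.067] cm [-0.89 -0.02  1.35] rot [ 0.  -0.1  0. ]
(45, 112, 57, 45) TCP [0.556 0.099 0.065] cm [-1.03 -0.02  1.5 ] rot [ 0.  -0.1  0. ]
```

Request:
apply_moves --steps '[[[-0.2, 0, 0.5, 0, 0, 0, -1], [-0.4, 0, 0.9, 0, 0, 0, -1], [-0.6, 0, 1.1, 0, 0, 0, -1], [-0.6, 0, 1.1, 0, 0, 0, -1], [-0.6, 0, 1.1, 0, 0, 0, -1]]]'

```text
time_s: 9.88
position: [0.5566, 0.0987, 0.0711]
tcp_rot: [[0.18, 0.967, 0.182], [0.683, -0.256, 0.685], [0.708, 0.001, -0.706]]
force: [0.7, 0.3, 0.4]
opening: 0.006
grasp_force: 0.2
```

```bash
python3 -c "
from h import *
now()"
```

```text
t 9.875 tip stand mm [ 45.5 112.1  63.3] tilt 45.1 F [0.6 0.5 0.4]
```

Request:
apply_moves --steps '[[[-0.07, 0, 0.07, 0, 0, 0, -1], [-0.14, 0, 0.14, 0, 0, 0, -1], [-0.14, 0, 0.14, 0, 0, 0, -1]]]'

```text
time_s: 10.25
position: [0.5568, 0.0992, 0.0702]
tcp_rot: [[0.179, 0.967, 0.182], [0.681, -0.256, 0.686], [0.71, 0.001, -0.704]]
force: [-0.0, 0.5, 6.2]
opening: 0.002
grasp_force: 2.9
```

Request:
apply_moves --steps '[[[-0.07, 0, 0.07, 0, 0, 0, -1], [-0.14, 0, 0.14, 0, 0, 0, -1], [-0.14, 0, 0.14, 0, 0, 0, -1]]]'

```text
time_s: 10.62
position: [0.5569, 0.0994, 0.0697]
tcp_rot: [[0.178, 0.967, 0.183], [0.679, -0.256, 0.688], [0.712, 0.002, -0.702]]
force: [-2.1, -3.6, 13.8]
opening: 0.006
grasp_force: 6.6
```

The tip stopped at about 62 mm with the force rising, which matches the panel lying flat. Backing off along the finger axis.

Request:
apply_moves --steps '[[[0.3, 0, -0.3, 0, 0, 0, -1], [1, 0, -2, 0, 0, 0, -1], [2, 0, -5, 0, 0, 0, -1], [3, 0, -10, 0, 0, 0, -1], [5, 0, -15, 0, 0, 0, -1], [7, 0, -20, 0, 0, 0, -1], [8, 0, -25, 0, 0, 0, -1], [8, 0, -30, 0, 0, 0, -1], [8, 0, -30, 0, 0, 0, -1], [8, 0, -30, 0, 0, 0, -1]]]'

```text
time_s: 11.88
position: [0.5156, -0.0516, 0.335]
tcp_rot: [[0.181, 0.967, 0.181], [0.682, -0.256, 0.685], [0.708, -0.001, -0.706]]
force: [-0.3, -0.0, 0.1]
opening: 0.007
grasp_force: 0.0
```

```bash
python3 -c "
from h import *
now()
a=bot.capture('top')[120:275,230:485];b=bot.capture('side')[120:350,200:400]
o=np.zeros((230,460,3),np.uint8);o[:155,:255]=a;o[:,256:456]=b
cv2.imwrite('pics/c5.png',cv2.resize(o,None,fx=1.7,fy=1.7,interpolation=3))"
```

```text
t 11.875 tip stand mm [ 44.3 -43.7 327.3] tilt 45.1 F [-0.3 -0.1  0.1]
```

View pics/c5.png

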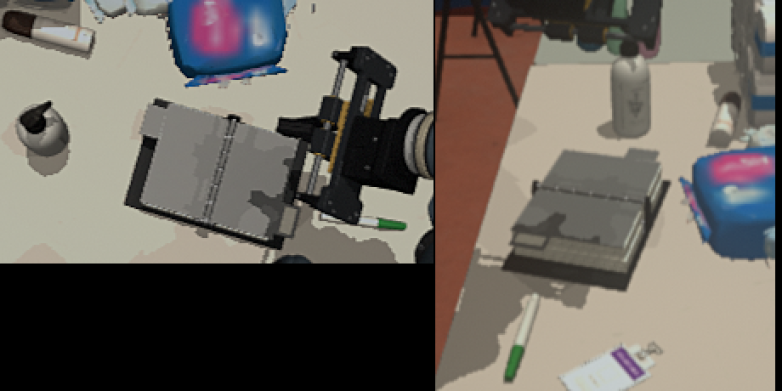

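The upper panel lies flat on the left stack, with its tab at (158,115) in the top crop. The lower panel is flat on the right, the loose items haven't moved, and the robot is clear.

```bash
python3 -c "
from rig import bot
print(bot.hand_in())"
```

```text
the job is handed in; nothing more can be done
None
```

I swung the upper panel over the spine with a fingertip and pressed it flat on the left stack (about 14 N at the wrist, moves done by 12 s); in the last pictures the lower panel and loose items were in place and the arm clear, and the job is handed in (no verdict was returned).

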